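# Hold the optical probe on the check unit's reference pad

## Task

Check the optical probe on the low sloping reference unit. First slide the unit's cover by its grip until the square window is centred over the round reference pad and let go; then lift the square-bodied probe out of its stand and press its tip gently, through the window, on the middle of the pad with the probe square to the sloping pad, until the spring pad has given about halfway. The program finishes while still holding it there, still and square, touching only the pad; leave everything else on the table where it stands.

Things in the scene. Friction and masses are not known exactly. Their poses are not given: they have to be found in the camera images.
- unit: Fixed white unit, 190 mm deep (its x), 280 mm wide (y), about 80 mm high at the far edge, 30 mm at the near edge. Origin: centre of its underside, on the table; place and yaw vary. Its deck is tilted 0.26 rad (15 degrees) about the unit's y axis, facing up and towards its -x side (the robot's side).
- pad: Round white pad, dark rim, 26 mm across, mid-deck, under the cover at the start. Origin: centre of its upper face, 6 mm below the cover's upper face at rest. z: outward normal (15 degrees from vertical); y: the unit's y; x: up the slope. Spring-mounted: gives along its -z by up to 10 mm to a hard stop, with 1.2 N at first, 3.2 N halfway, 5.2 N at the end.
- cover: Aluminium sliding plate 88 (x) by 120 (y) by 3 mm, axes parallel to the pad's. Origin: centre of its square 36 mm window, in its upper face. Slides only along the pad's y, 80 mm: window 50 mm to the pad's -y side at one stop, 30 mm to +y at the other. Starts with the window 30 to 50 mm to the -y side. Moves at about 2 N, stays where left.
- grip_top (a point): Centre of the top of the cover's black grip, a block 28 mm (x) by 16 mm (y) by 35 mm tall that stands square on the cover plate, 55 mm to the +y side of the window's centre.
- probe: Hand-held optical probe, about 0.15 kg, 160 mm long, upright in a stand. Origin: centre of its flat tip face; z runs from tip to top. Steel tip 16 mm across from 0 to 40 mm along z, white square body 26 by 26 mm (faces square to x and y) from 40 to 150 mm, grey cap 20 mm across on top. At the start the body's shoulder rests on the stand, the tip 40 mm deep in its hole.
- stand: Fixed grey block 64 by 64 by 48 mm that holds the probe; origin at the centre of its underside on the table. A 20 mm square hole runs straight down through its middle. The second stand is the same but holds the pipette; the two change places.
- pipette: Bystander: slim round white pipette, 26 mm across, 165 mm long, upright in the second stand, its top 173 mm above the table; origin at its lower tip. Not to be moved.
- reagent: Bystander: white plastic bottle 60 mm across and 130 mm tall; origin at the centre of its underside.
- carton: Bystander: cardboard carton 55 by 90 by 100 mm tall; origin at the centre of its underside.
- vial: Bystander: amber capped vial 26 mm across and 50 mm tall; origin at the centre of its underside.
- cap: Bystander: black screw cap 40 mm across, 22 mm tall, flat on the table; origin at the centre of its underside.
- tube_rack: Bystander: white rack 60 by 200 mm with capped tubes, 102 mm tall; origin at the centre of its underside.
- mouse: Bystander: black computer mouse 100 by 58 mm, 30 mm tall; origin at the centre of its underside.

How it is judged:
On the way, in this order (a step that is already met when the one before it is completed fails the run):
1. the cover's window is centred over the pad, within 5 mm, and the cover is let go, while the probe still stands in its stand (y of cover in the frame of pad between -0.005 and 0.005 m and contact force between the fingers and cover below 0.1 N and distance of probe from where it was at the start of the episode below 0.02 m), for 0.2 s.
2. the probe is lifted clear of its stand in the fingers (z of probe in the frame of stand above 0.052 m and contact force between the fingers and probe above 1 N), for 0.1 s.
At the end, for the whole second after the job is handed in: For the last second: fingers hold the probe still, tip within 5 mm of the pad's centre, axis within 0.1 rad of its normal, pressing it with 1.9 to 4.8 N (2 to 9 mm in); window within 5 mm of centred over the pad; probe and robot touch nothing else of the unit (y of cover in the frame of pad between -0.005 and 0.005 m and contact force between probe and pad between 1.9 and 4.8 N and distance between probe and pad below 0.005 m and angle between the z axis of probe and the z axis of pad, either way round below 0.1 rad and contact force between the fingers and probe above 1 N and contact force between probe and cover below 0.2 N and contact force between each of the arm, the fingers and unit below 0.2 N and linear speed of probe below 0.02 m/s); the arm keeps its last pose, push and grip.
It fails at once if the pad is pressed hard, over 15 N (contact force between probe and pad above 15 N).
It fails at once if a bystander is pushed more than 30 mm from its place (distance of any of pipette, reagent, carton, vial, cap, tube_rack, mouse from where it was at the start of the episode above 0.03 m).
It fails at once if a standing bystander is tipped over (angle between any of pipette, reagent, carton, vial, tube_rack's own z axis and vertical above 0.5 rad).
It also fails if it takes over 58 s, if anything falls off the work surface, if the arm or the gripper's body presses on something with over 40 N, if the wrist force passes 120 N, or if a joint passes its speed limit or range.

## Robot

A 6-joint arm with a two-finger parallel gripper is mounted at the origin on the work surface. World frame = base frame: x ahead of the robot, y to its left, z up, the work surface at z = 0. Lengths are in m, angles in rad, forces in N, time in s.
With the tool pointing down it reaches from about 0.25 to 0.725 m from the base axis. Payload 4 kg.
Tool frame: the origin (TCP) lies on the centre line of the jaws, within the pads' length; the fingertips stand ahead of it and the grasp point (between the pads) lies 11 mm behind it (bot.tip_extent is the z of the fingertips in the tool frame, in m); z points along the fingers, y is the direction in which the jaws open and shut (so a half turn about z gives the same grasp; the last joint's range is limited). The gripper opens to 85 mm and grips with 20 to 120 N. Pads are 22 mm wide; open, the fingers measure 114 mm over their backs; the gripper's body (76 mm by 85 mm) begins 54 mm behind the grasp point. The pads swing forward as they close: fully open they stand 13 mm farther back than shut.
Start: joints at [-1.325, 0.241, 0.005, 1.335, 0, 1.571], TCP at [0.122, -0.485, 0.239] pointing down, gripper open.
Joint ranges: [-2.72, 2.72], [-1.05, 1.87], [-1.09, 1.28], [-1.99, 2.15], [-1.42, 1.44], [-3.14, 3.14]. Speed limits (rad/s): [2.79, 2.79, 3.14, 3.14, 3.14, 3.14].

## Interface

Orientations are given as a unit quaternion [x, y, z, w].
In Python, from workcell import bot gives the robot as it stands.
- The arm moves only by the shell command python3 -m jog 'ROWS'. ROWS is JSON, a list that holds one entry, the list of rows, each a list of 7 numbers: the shift along the world's x, y, z in m, then the turn, a rotation vector about the world's x, y, z in degrees, then the closure in counts, from 0 (fully open) to 255 (shut). In form: [[[tx, ty, tz, ax, ay, az, fingers], ...]]. A call has 1 to 10 rows; each row is the pose to reach, as a shift and turn from the pose commanded when the call began; what a row does not reach only later rows make up. A row lasts 1/12 s, in which the tool goes at most 41.7 mm and 7.16 degrees, less where a joint would pass 70% of its speed; a pose out of reach is approached as far as the arm can. A call with a gripper value outside its range is refused whole. The fingers move at their own pace and stop on an object; the grip force is fixed at half the most. Time passes only in rows, so rows that repeat a pose let the fingers close. It gives the time, the measured TCP pose, the force and the opening at its end, in the units of the state.
- bot.get_obs(): the state, without advancing time (a new reading comes with each control period).
- bot.camera(name): name is "scene" or "top" or "wrist"; returns the picture (420x560x3 uint8, blue, green, red); there is no depth.
- bot.camera_model(name): a dict with "K" (3x3 intrinsics, pixels), "T" (4x4, takes a point from camera to world coordinates). Camera axes: x right, y down, z forward; pixel columns grow to the right and rows downward; lengths in m; the calibration is good to about 2 mm. The wrist camera is an equidistant fisheye: a pixel r from the principal point sees the ray r / f radians off the axis. A picture is of the moment at which its call begins: read the wrist's pose just before it. camera_model takes no time and is no camera call; for the wrist camera it gives the pose at the moment of the call.
- bot.job_done(): hands the job in, once; it reports no verdict.
The state is a dict: "clock": time; "joint_pos": joint angles; "joint_vel": joint speeds; "tau": joint torques, N m; "eef_pos": TCP position; "tool_rot": TCP orientation; "ft_force": force on the tool from outside, world axes, zero at the start; "ft_torque": the same for the moment, N m; "grip_width": finger opening in m.
Only numpy, scipy, OpenCV 4.12 (cv2) and the standard library are available. Lean on these libraries where they do the work, as an engineer would, in place of code of your own. Each camera call takes 0.05 s, during which the arm holds its last target. There are 200 camera calls.

## Working session

There is one attempt and no reset: what is moved stays moved. The work goes in short steps, Python scripts to look and compute and a shell command to move; the robot and the scene stay as the last step left them, time stands still between calls to the robot, and variables do not carry over. Pictures are saved under pics/ and viewed, about 8 in all and at most 12, crops included, and the job is handed in when it is done.

```bash
mkdir -p pics
cat > h.py <<'E'
import numpy as np, cv2
from workcell import bot
from scipy.spatial.transform import Rotation as R
def ray(m,u,v,fish=False):
    K=np.array(m["K"]);T=np.array(m["T"])
    x=(u-K[0,2])/K[0,0];y=(v-K[1,2])/K[1,1]
    if fish:
        r=np.hypot(x,y);d=np.array([np.sin(r)*x/max(r,1e-9),np.sin(r)*y/max(r,1e-9),np.cos(r)])
    else: d=np.array([x,y,1.]);d/=np.linalg.norm(d)
    return T[:3,3],T[:3,:3]@d
def onz(m,u,v,z,fish=False):
    o,d=ray(m,u,v,fish);return o+d*(z-o[2])/d[2]
def onplane(m,u,v,p,n,fish=False):
    o,d=ray(m,u,v,fish);return o+d*(n@(p-o))/(n@d)
def tri(*rays):
    A=np.zeros((3,3));b=np.zeros(3)
    for o,d in rays:
        P=np.eye(3)-np.outer(d,d);A+=P;b+=P@o
    x=np.linalg.solve(A,b);return x,[np.linalg.norm((np.eye(3)-np.outer(d,d))@(x-o)) for o,d in rays]
def proj(m,p):
    T=np.array(m["T"]);c=T[:3,:3].T@(np.asarray(p)-T[:3,3]);q=np.array(m["K"])@c;return q[:2]/q[2]
E
python3 - <<'E'
from h import *
for n in("scene","top"):
    im=bot.camera(n);cv2.imwrite(f"pics/{n}0.png",im);m=bot.camera_model(n);print(n,np.round(m["K"],1).tolist(),np.round(m["T"],3).tolist())
print(bot.get_obs(),bot.tip_extent)
E
```

```text
scene [[420.7, 0.0, 285.9], [0.0, 420.7, 211.0], [0.0, 0.0, 1.0]] [[0.834, 0.452, -0.316, 0.918], [0.551, -0.672, 0.495, -0.507], [0.012, -0.587, -0.81, 0.947], [0.0, 0.0, 0.0, 1.0]]
top [[402.0, 0.0, 276.1], [0.0, 402.0, 209.0], [0.0, 0.0, 1.0]] [[0.023, -0.991, 0.13, 0.405], [-1.0, -0.021, 0.015, 0.026], [-0.012, -0.13, -0.991, 1.301], [0.0, 0.0, 0.0, 1.0]]
{'clock': 0.1, 'joint_pos': array([-1.32497028e+00,  2.41343561e-01,  3.83184434e-03,  1.33521036e+00,
        2.32720683e-05,  1.57077296e+00]), 'joint_vel': array([ 0.00068504, -0.00303725,  0.00303032,  0.00017973,  0.00186506,
        0.00066461]), 'tau': array([-2.07714998e-03, -3.73137474e+01,  2.53010130e+01,  1.08867590e-02,
       -1.58449525e-04,  1.53585620e-05]), 'eef_pos': array([ 0.12154729, -0.48441586,  0.23848867]), 'tool_rot': array([ 9.92453808e-01,  1.22615300e-01, -1.06492683e-04, -9.57038654e-04]), 'ft_force': array([0.13086529, 0.43085153, 0.05998274]), 'ft_torque': array([-0.02787837,  0.01233592,  0.0282941 ]), 'grip_width': 0.08506347750715461} 0.008
```

View pics/scene0.png

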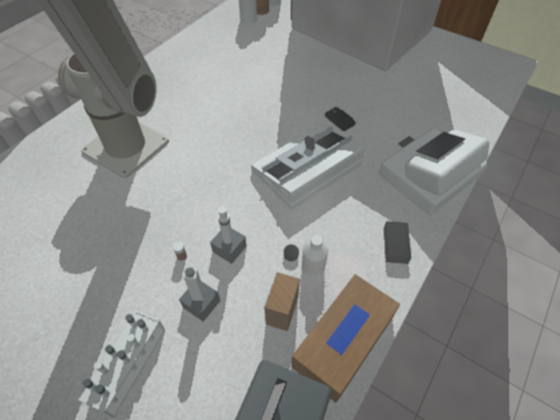

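View pics/top0.png

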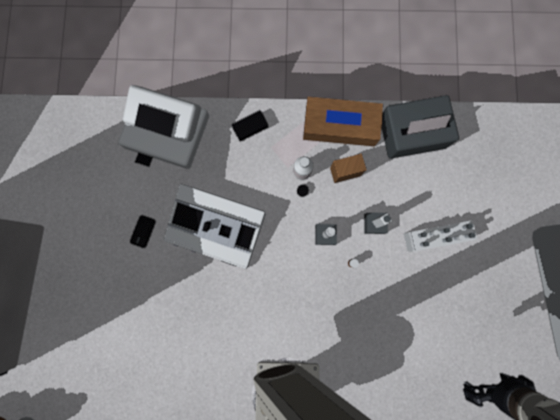

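The scene view shows the unit around (307,160) and the stands at (228,243) and (200,300). In the top view the unit is at (217,227) and the stands at (327,232) and (377,222). I'll zoom in on these.

Run:
```python
from h import *
s=cv2.imread("pics/scene0.png");t=cv2.imread("pics/top0.png")
def c(im,x,y,w,h,k): return cv2.resize(im[y:y+h,x:x+w],None,fx=k,fy=k,interpolation=cv2.INTER_CUBIC)
a=np.hstack([c(t,160,180,110,90,3.63)[:300,:400],c(t,305,200,100,75,4)])
b=np.hstack([c(s,245,95,133,100,3)[:300,:400].copy() if 0 else cv2.resize(s[105:205,245:378],(400,300),interpolation=2),cv2.resize(s[200:325,150:317],(400,300),interpolation=2)])
a=cv2.resize(a,(800,300));cv2.imwrite("pics/m1.png",np.vstack([a,b]))
```

```text
(no output)
```

View pics/m1.png

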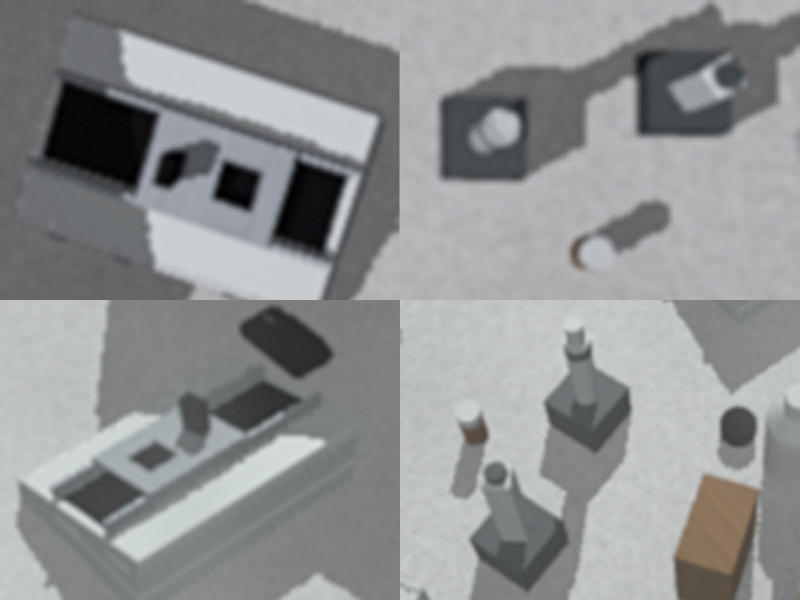

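The probe is the one with the grey cap and square body. It's in the right stand in the top view, near (377,222), and the lower stand in the scene view. The window is near top pixel (225,231).

Run:
```python
from h import *
mt=bot.camera_model("top");ms=bot.camera_model("scene")
T=lambda x,y:(160+x/3.63,180+y/3.63)
T2=lambda x,y:(305+(x-400)/4,200+y/4)
S=lambda x,y:(245+x*133/400,105+(y-300)/3)
S2=lambda x,y:(150+(x-400)*167/400,200+(y-300)*125/300)
def pr(n,*a): print(n,np.round(a[0],4),np.round(a[1],4))
for n,a,b in [("window",T(237,186),S(153,456)),("grip",T(172,166),S(193,405)),
 ("probecap",T2(729,73),S2(496,473)),("piptop",T2(505,124),S2(572,326))]:
    pr(n,*tri(ray(mt,*a),ray(ms,*b)))
for n,p,z in [("farL",T(72,15),.08),("farR",T(380,117),.08),("nearR",T(328,298),.03),("nearL",T(18,205),.03)]: print(n,onz(mt,*p,z).round(4))
for p in [(640,52),(733,52),(733,133),(640,135)]: print("standtop",onz(mt,*T2(*p),.048).round(4))
g=onz(mt,*T2(686,93),.048);print(g)
m=bot.camera_model("wrist");print(m["K"],np.round(m["T"],3))
o=bot.get_obs();print(R.from_quat(o["tool_rot"]).as_matrix().round(3))
```

```text
window [0.4952 0.2001 0.0721] [0.0013 0.0013]
grip [0.5076 0.2493 0.1057] [0.0008 0.0008]
probecap [ 0.5346 -0.2709  0.166 ] [0.0005 0.0005]
piptop [ 0.4941 -0.1131  0.1703] [0.0004 0.0004]
farL [0.6365 0.3449 0.08  ]
farR [0.5545 0.0797 0.08  ]
nearR [0.4021 0.1226 0.03  ]
nearL [0.4764 0.3961 0.03  ]
standtop [ 0.5627 -0.2331  0.048 ]
standtop [ 0.5643 -0.3056  0.048 ]
standtop [ 0.5009 -0.3048  0.048 ]
standtop [ 0.4977 -0.2327  0.048 ]
[ 0.53129016 -0.26864462  0.048     ]
[[325.1922621    0.         278.15166037]
 [  0.         325.1922621  204.6975886 ]
 [  0.           0.           1.        ]] [[ 0.244 -0.922 -0.302  0.199]
 [-0.97  -0.232 -0.074 -0.465]
 [-0.002  0.311 -0.95   0.373]
 [ 0.     0.     0.     1.   ]]
[[ 0.97   0.243 -0.   ]
 [ 0.243 -0.97   0.002]
 [ 0.    -0.002 -1.   ]]
```

```bash
python3 -m jog '[[[0.019,0.036,0.003,0,0,7,0],[0.038,0.072,0.006,0,0,14,0],[0.057,0.108,0.009,0,0,21,0],[0.076,0.144,0.012,0,0,28,0],[0.095,0.18,0.015,0,0,35,0],[0.114,0.216,0.018,0,0,42,0],[0.133,0.252,0.021,0,0,49,0],[0.152,0.288,0.024,0,0,56,0],[0.171,0.324,0.027,0,0,63,0],[0.19,0.36,0.03,0,0,70,0]]]'
python3 -m jog '[[[0.019,0.036,0,0,0,7,0],[0.038,0.072,0,0,0,14,0],[0.057,0.108,0,0,0,21,0],[0.076,0.144,0,0,0,28,0],[0.095,0.18,0,0,0,35,0],[0.114,0.216,0,0,0,42,0],[0.133,0.252,0,0,0,49,0],[0.152,0.288,0,0,0,56,0],[0.165,0.324,0,0,0,63,0],[0.165,0.345,0,0,0,70,0]]]'
python3 -m jog '[[[0,0.01,0,0,0,5,0],[0,0.01,0,0,0,10,0],[0,0.01,0,0,0,10,0],[0,0.01,0,0,0,10,0]]]'
python3 - <<'E'
from h import *
o=bot.get_obs();print(o["joint_pos"].round(3),o["eef_pos"].round(4),R.from_quat(o["tool_rot"]).as_matrix().round(3).tolist(),o["clock"])
im=bot.camera("wrist");cv2.imwrite("pics/w1.png",im)
E
```

```text
clock: 0.93
eef_pos: [0.3117, -0.1231, 0.2694]
tool_rot: [0.741, 0.672, 0.0, 0.0]
ft_force: [0.5, -1.1, -0.2]
grip_width: 0.0857
clock: 1.77
eef_pos: [0.4782, 0.2236, 0.2679]
tool_rot: [0.22, 0.975, 0.0, -0.0]
ft_force: [-0.1, -0.5, 1.2]
grip_width: 0.0857
clock: 2.1
eef_pos: [0.4763, 0.23, 0.2687]
tool_rot: [0.139, 0.99, -0.0, -0.001]
ft_force: [0.8, -0.1, -0.1]
grip_width: 0.0854
[ 0.45   0.29   0.147  1.429 -0.     0.73 ] [0.4763 0.23   0.2687] [[-0.961, 0.276, -0.001], [0.276, 0.961, -0.001], [0.001, -0.001, -1.0]] 2.1
```

View pics/w1.png

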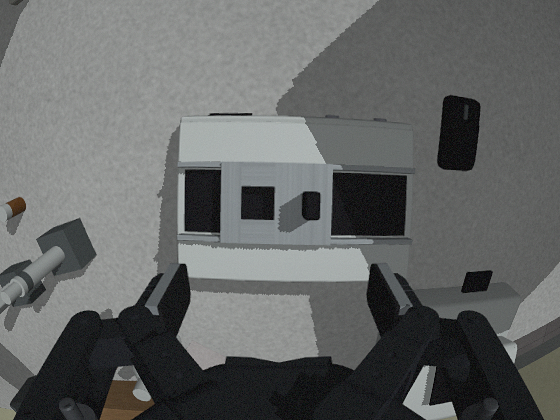

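The wrist view shows the unit almost square to the image, with corners near (182,117), (413,122), (409,281) and (179,278). The window is at (258,203), and the grip top is at (311,205).

```bash
cat > w.py <<'E'
from h import *
def comps(im,th,lo=150,hi=9000,box=(150,100,450,300)):
    g=cv2.cvtColor(im,cv2.COLOR_BGR2GRAY);b=np.zeros_like(g);x0,y0,x1,y1=box
    b[y0:y1,x0:x1]=(g[y0:y1,x0:x1]<th)*255
    cs,_=cv2.findContours(b,cv2.RETR_EXTERNAL,cv2.CHAIN_APPROX_NONE)
    return [(cv2.minAreaRect(c),cv2.contourArea(c)) for c in cs if lo<cv2.contourArea(c)<hi]
E
python3 - <<'E'
from w import *
m=bot.camera_model("wrist");im=cv2.imread("pics/w1.png")
for (r,a) in comps(im,45): print(np.round(r[0],1),np.round(r[1],1),round(r[2],1),a)
for n,p,z in [("nL",(182,117),.03),("nR",(413,122),.03),("fR",(409,281),.08),("fL",(179,278),.08)]: print(n,onz(m,*p,z,True).round(4))
yaw=np.radians(-16.);c,s=np.cos(yaw),np.sin(yaw);n=np.array([-np.sin(.26)*c,-np.sin(.26)*s,np.cos(.26)])
p0=np.array([.517,.236,.0]); 
for h in(.055,.06,.065,.07):
  p=p0+[0,0,h];a=onplane(m,240.5,203,p,n,True);b=onplane(m,275,203,p,n,True);a2=onplane(m,258,186,p,n,True);b2=onplane(m,258,220,p,n,True)
  print(h,np.linalg.norm(a-b),np.linalg.norm(a2-b2),((a+b)/2).round(4),(b-a)/np.linalg.norm(b-a))
E
```

```text
[405.6 286. ] [34.1  7.5] 59.0 162.0
[381.  281.5] [35. 28.] 90.0 595.0
[175.  281.5] [35. 28.] 90.0 586.0
[310.5 205.5] [27. 17.] 90.0 445.0
[257. 203.] [32. 32.] 90.0 978.5
[368.6 204.3] [73.3 62. ] 2.0 4329.5
[202.5 201. ] [62. 35.] 90.0 2082.5
[443.  134.5] [69. 12.] 90.0 599.0
nL [0.3824 0.1403 0.03  ]
nR [0.4611 0.4035 0.03  ]
fR [0.6407 0.3506 0.08  ]
fL [0.557  0.0841 0.08  ]
0.055 0.03915989957947255 0.0385392162022632 [0.5012 0.199  0.0537] [2.76240924e-01 9.61088406e-01 1.67048669e-04]
0.06 0.03864408116622906 0.038031573497287446 [0.4998 0.1997 0.0583] [2.76240924e-01 9.61088406e-01 1.67048669e-04]
0.065 0.03812826275298548 0.03752393079231176 [0.4985 0.2004 0.0629] [2.76240924e-01 9.61088406e-01 1.67048669e-04]
0.07 0.0376124443397419 0.03701628808733598 [0.4972 0.2011 0.0675] [2.76240924e-01 9.61088406e-01 1.67048669e-04]
```

Run:
```python
from h import *
m=bot.camera_model("wrist");mt=bot.camera_model("top");ms=bot.camera_model("scene")
T=lambda x,y:(160+x/3.63,180+y/3.63)
S=lambda x,y:(245+x*133/400,105+(y-300)/3)
for n,w,a,b in [("window",(257.2,203),T(237,186),S(153,456)),("grip",(310.7,205),T(172,166),S(193,405))]:
    r=[ray(m,*w,True),ray(mt,*a),ray(ms,*b)]
    for k in ([0,1,2],[0,2],[0,1]): print(n,*[np.round(q,4) for q in tri(*[r[i] for i in k])])
for z in(.1,.105): print(onz(m,310.7,205,z,True).round(4))
```

```text
window [0.4953 0.2006 0.0716] [0.0008 0.0017 0.001 ]
window [0.4959 0.2013 0.0717] [0.0001 0.0001]
window [0.4953 0.2003 0.07  ] [0.0012 0.0012]
grip [0.5059 0.2533 0.0997] [0.0028 0.0038 0.0014]
grip [0.5047 0.2558 0.0988] [0.0002 0.0002]
grip [0.51   0.2547 0.0804] [0.0014 0.0014]
[0.5041 0.2556 0.1   ]
[0.5024 0.2555 0.105 ]
```

```bash
python3 -m jog '[[[0.005,0.01,-0.03,-1.45,-4.75,0,0],[0.01,0.02,-0.06,-2.9,-9.5,0,0],[0.0156,0.029,-0.09,-4.35,-14.25,0,0],[0.0156,0.029,-0.1207,-4.35,-14.25,0,60],[0.0156,0.029,-0.1207,-4.35,-14.25,0,60],[0.0156,0.029,-0.1207,-4.35,-14.25,0,60]]]'
python3 - <<'E'
from h import *
o=bot.get_obs();print(o["joint_pos"].round(3),o["eef_pos"].round(4),R.from_quat(o["tool_rot"]).as_matrix().round(3).tolist(),o["grip_width"])
im=bot.camera("wrist");cv2.imwrite("pics/w2.png",im)
E
```

```text
clock: 2.65
eef_pos: [0.491, 0.2577, 0.1475]
tool_rot: [0.138, 0.982, -0.022, 0.126]
ft_force: [-0.0, 0.1, 0.9]
grip_width: 0.0652
[ 0.59   0.289 -0.21   0.91  -0.201  0.852] [0.491  0.2577 0.1475] [[-0.93, 0.276, 0.242], [0.265, 0.961, -0.078], [-0.254, -0.008, -0.967]] 0.06523196249973515
```

View pics/w2.png

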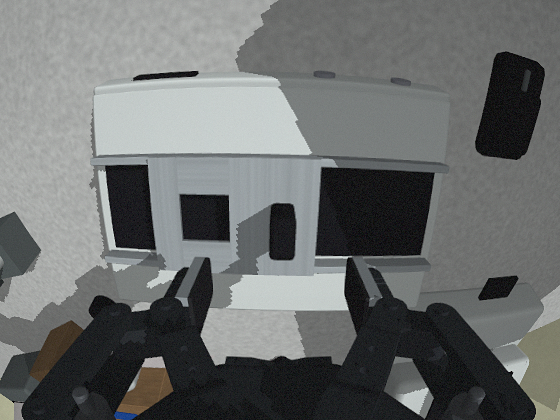

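The grip is at (283,230), between the fingers at (200,290) and (355,290). It's about centred, so I'll go down, close and check.

```bash
python3 -m jog '[[[0.004,-0.001,-0.015,0,0,-0.5,60],[0.008,-0.002,-0.03,0,0,-1,60],[0.012,-0.002,-0.045,0,0,-1,60],[0.0167,-0.0035,-0.0614,0,0,-1,60],[0.0167,-0.0035,-0.0614,0,0,-1,100],[0.0167,-0.0035,-0.0614,0,0,-1,140],[0.0167,-0.0035,-0.0614,0,0,-1,180],[0.0167,-0.0035,-0.0614,0,0,-1,220],[0.0167,-0.0035,-0.0614,0,0,-1,255],[0.0167,-0.0035,-0.0614,0,0,-1,255]]]'
python3 -m jog '[[[0,0,0,0,0,0,255],[0,0,0,0,0,0,255],[0,0,0,0,0,0,255]]]'
```

```text
clock: 3.53
eef_pos: [0.5104, 0.2561, 0.0896]
tool_rot: [0.146, 0.98, -0.02, 0.13]
ft_force: [-0.3, -1.3, 6.3]
grip_width: 0.0152
clock: 3.78
eef_pos: [0.5104, 0.2561, 0.0896]
tool_rot: [0.146, 0.98, -0.02, 0.13]
ft_force: [-1.2, -1.9, 6.3]
grip_width: 0.0152
```

```bash
python3 -m jog '[[[0.0015,0.005,0.001,0,0,0,255],[0.003,0.01,0.002,0,0,0,255],[0.0045,0.015,0.002,0,0,0,255],[0.006,0.02,0.002,0,0,0,255],[0.0075,0.0245,0.002,0,0,0,255],[0.009,0.0295,0.002,0,0,0,255],[0.0105,0.0345,0.002,0,0,0,255],[0.012,0.039,0.002,0,0,0,255],[0.0126,0.0411,0.002,0,0,0,255],[0.0126,0.0411,0.002,0,0,0,255]]]'
python3 -m jog '[[[0,0,0,0,0,0,180],[0,0,0,0,0,0,120],[0,0,0,0,0,0,60],[0,0,0,0,0,0,60],[0,0,0,0,0,0,60],[-0.004,0.001,0.015,0,0,0,60],[-0.008,0.002,0.03,0,0,0,60],[-0.012,0.003,0.045,0,0,0,60],[-0.016,0.004,0.06,0,0,0,60],[-0.016,0.004,0.06,0,0,0,60]]]'
python3 -m jog '[[[-0.006,-0.02,0.02,0,0,0,0],[-0.012,-0.04,0.04,0,0,0,0],[-0.018,-0.04,0.06,0,0,0,0],[-0.018,-0.04,0.06,0,0,0,0],[-0.018,-0.04,0.06,0,0,0,0]]]'
python3 - <<'E'
from h import *
o=bot.get_obs();print(o["joint_pos"].round(3),o["eef_pos"].round(4),R.from_quat(o["tool_rot"]).as_matrix().round(3).tolist(),o["grip_width"])
m=bot.camera_model("wrist");im=bot.camera("wrist");cv2.imwrite("pics/w3.png",im);np.savez("w3.npz",K=m["K"],T=m["T"])
a=cv2.resize(im[100:310,140:420],(800,600),interpolation=2);cv2.imwrite("pics/w3c.png",a)
E
```

```text
clock: 4.62
eef_pos: [0.5231, 0.2973, 0.0897]
tool_rot: [0.146, 0.981, -0.021, 0.129]
ft_force: [5.4, -1.9, -2.9]
grip_width: 0.0149
clock: 5.45
eef_pos: [0.5066, 0.3021, 0.1527]
tool_rot: [0.146, 0.981, -0.019, 0.13]
ft_force: [0.6, 1.1, 0.4]
grip_width: 0.0652
clock: 5.87
eef_pos: [0.4882, 0.261, 0.2099]
tool_rot: [0.146, 0.981, -0.02, 0.129]
ft_force: [1.3, 0.7, -0.6]
grip_width: 0.0854
[ 0.6    0.236 -0.109  1.062 -0.205  0.878] [0.4882 0.261  0.2099] [[-0.924, 0.292, 0.247], [0.281, 0.957, -0.078], [-0.259, -0.002, -0.966]] 0.08536563665772602
```

View pics/w3c.png

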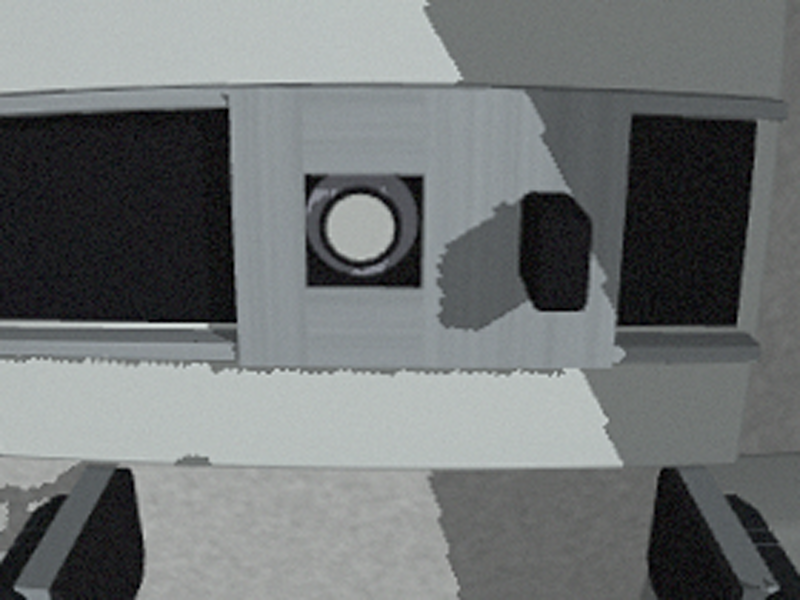

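The window spans crop x 305–424 and y 175–287. The pad is inside it at about (360,228), so the two nearly coincide. I'll measure the offset.

Run:
```python
from h import *
m=dict(np.load("w3.npz"));im=cv2.imread("pics/w3.png");g=cv2.cvtColor(im,cv2.COLOR_BGR2GRAY)
k=350/1000*800/800; f=280/800
# pad white blob
sub=np.zeros_like(g);x0,y0=248,162;sub[y0:200,x0:288]=(g[y0:200,x0:288]>170)*255
cs,_=cv2.findContours(sub,cv2.RETR_EXTERNAL,cv2.CHAIN_APPROX_NONE)
cs=[c for c in cs if cv2.contourArea(c)>150];print([(cv2.contourArea(c),np.round(cv2.minEnclosingCircle(c),1) if 0 else cv2.fitEllipse(c)) for c in cs])
pc=max(cs,key=cv2.contourArea);M=cv2.moments(pc);pu,pv=M["m10"]/M["m00"],M["m01"]/M["m00"]
yaw=np.radians(-17.);c,s=np.cos(yaw),np.sin(yaw);n=np.array([-np.sin(.26)*c,-np.sin(.26)*s,np.cos(.26)]);uy=np.array([-s,c,0]);ux=np.cross(uy,n)
cr=lambda x,y:(140+x*f,100+y*f)
W=np.array([.4957,.2010,.0716])
P=lambda u,v,p:onplane(m,u,v,p,n,True)
q=[P(*cr(*e),W) for e in [(305,231),(424,231),(364,175),(364,287)]]
print("win size",np.linalg.norm(q[0]-q[1]),np.linalg.norm(q[2]-q[3]),"dir",(q[1]-q[0])/np.linalg.norm(q[1]-q[0]),uy)
w=(q[0]+q[1]+q[2]+q[3])/4
p=P(pu,pv,W-.006*n);print("win",w.round(4),"pad",p.round(4),"pad px",pu,pv,"win-pad y",(w-p)@uy,"x",(w-p)@ux)
# slot edges
a=P(*cr(0,88),W);b=P(*cr(780,98),W)
# second view: top / scene
for nm in("top","scene"):
    mm=bot.camera_model(nm);I=bot.camera(nm);cv2.imwrite(f"pics/{nm}1.png",I);print(nm,proj(mm,p),proj(mm,w))
a=cv2.imread("pics/top1.png");b=cv2.imread("pics/scene1.png")
A=cv2.resize(a[205:245,190:243],(400,300),interpolation=2);B=cv2.resize(b[130:170,280:333],(400,300),interpolation=2)
cv2.imwrite("pics/m2.png",np.hstack([A,B]))
```

```text
[(340.0, ((265.47296142578125, 179.2389373779297), (20.652935028076172, 21.09965705871582), 92.92359924316406))]
win size 0.03627861598238104 0.035207403844709974 dir [ 2.92113418e-01  9.56383681e-01 -7.18461621e-05] [0.2923717  0.95630476 0.        ]
win [0.5091 0.2451 0.0716] pad [0.5099 0.2428 0.0657] pad px 265.475 179.2235294117647 win-pad y 0.001959237063194816 x 0.00010579902967395224
top [211.71019781 226.01068405] [210.62988927 226.08793485]
scene [307.61295468 151.69264318] [307.90282376 149.67923943]
```

View pics/m2.png

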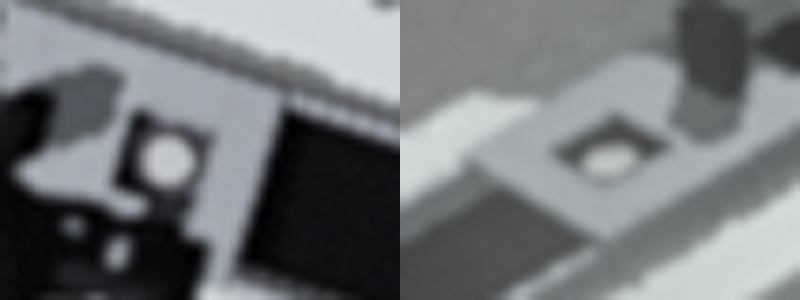

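The cover is 2 mm past centre, inside the 5 mm limit. The pad position (0.5099, 0.2428, 0.0657) agrees with the top and scene pictures to within about 0.6 px, or roughly 1–2 mm. Next, the probe.

```bash
python3 -m jog '[[[0,-0.01,0.03,1.5,4.7,0,0],[0,-0.03,0.06,3,9.5,0,0],[0,-0.065,0.08,4.5,14.2,0,0],[0,-0.1,0.09,4.5,14.2,0,0],[0,-0.14,0.09,4.5,14.2,0,0],[0,-0.18,0.09,4.5,14.2,0,0],[0,-0.22,0.09,4.5,14.2,0,0],[0,-0.26,0.09,4.5,14.2,0,0],[0,-0.3,0.09,4.5,14.2,0,0],[0,-0.34,0.09,4.5,14.2,0,0]]]'
python3 -m jog '[[[0,-0.04,0,0,0,0,0],[0,-0.08,0,0,0,0,0],[0,-0.12,0,0,0,0,0],[0,-0.15,0,0,0,0,0],[0,-0.17,0,0,0,0,0],[0,-0.17,0,0,0,0,0],[0,-0.17,0,0,0,0,0]]]'
python3 - <<'E'
from h import *
o=bot.get_obs();print(o["joint_pos"].round(3),o["eef_pos"].round(4),R.from_quat(o["tool_rot"]).as_matrix().round(3).tolist(),o["grip_width"])
m=bot.camera_model("wrist");im=bot.camera("wrist");cv2.imwrite("pics/w4.png",im);np.savez("w4.npz",K=m["K"],T=m["T"])
cv2.imwrite("pics/w4c.png",cv2.resize(im[60:340,90:463],(800,600),interpolation=2))
E
```

```text
clock: 6.85
eef_pos: [0.4872, -0.0811, 0.2976]
tool_rot: [0.147, 0.989, -0.001, -0.001]
ft_force: [0.6, 0.1, 0.7]
grip_width: 0.0852
clock: 7.43
eef_pos: [0.4872, -0.2502, 0.2971]
tool_rot: [0.148, 0.989, -0.0, -0.002]
ft_force: [0.4, 0.5, -0.3]
grip_width: 0.0855
[-4.740e-01  3.260e-01  2.690e-01  1.517e+00 -1.000e-03 -1.760e-01] [ 0.4872 -0.2502  0.2971] [[-0.956, 0.293, -0.003], [0.293, 0.956, 0.0], [0.003, -0.001, -1.0]] 0.08546107363634486
```

View pics/w4c.png

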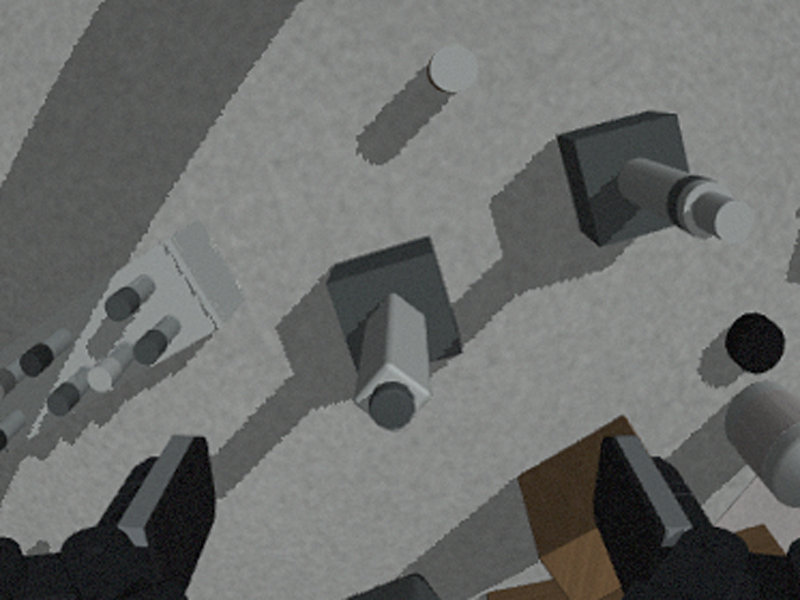

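The probe cap is at crop (392,406). The corners of its body top are at (390,363), (430,393) and (355,402), so it's turned about 40° in the image. I'll compute its yaw and position.

Run:
```python
from h import *
m=dict(np.load("w4.npz"))
C=lambda x,y:(90+x*373/800,60+y*280/600)
cap=onz(m,*C(392,406),.168,True)
t,r,l=[onz(m,*C(*p),.158,True) for p in [(390,363),(430,393),(355,402)]]
print("cap",cap.round(4),"corners",t.round(4),r.round(4),l.round(4),"mid r-l",((r+l)/2).round(4))
for a,b in((t,r),(t,l)): d=b-a;print(np.linalg.norm(d),np.degrees(np.arctan2(d[1],d[0])))
b=[onz(m,*C(*p),.158,True) for p in [(397,293),(426,305)]]
# stand top corners
for p in [(330,282),(433,250),(462,353)]: print(onz(m,*C(*p),.048,True).round(4))
```

```text
cap [ 0.5319 -0.2684  0.168 ] corners [ 0.5168 -0.2648  0.158 ] [ 0.5353 -0.2525  0.158 ] [ 0.53   -0.2848  0.158 ] mid r-l [ 0.5326 -0.2687  0.158 ]
0.02217022514226284 33.69585681868788
0.023968389115902405 -56.81561656595966
[ 0.5015 -0.2982  0.048 ]
[ 0.5008 -0.2365  0.048 ]
[ 0.5658 -0.2375  0.048 ]
```

```bash
python3 -m jog '[[[0.01,-0.004,-0.02,0,0,-7,60],[0.02,-0.008,-0.04,0,0,-14,60],[0.03,-0.012,-0.06,0,0,-21,60],[0.04,-0.016,-0.08,0,0,-28,60],[0.045,-0.018,-0.087,0,0,-35,60],[0.045,-0.018,-0.087,0,0,-39.7,60],[0.045,-0.018,-0.087,0,0,-39.7,60],[0.045,-0.018,-0.087,0,0,-39.7,60]]]'
python3 - <<'E'
from h import *
o=bot.get_obs();print(o["joint_pos"].round(3),o["eef_pos"].round(4),R.from_quat(o["tool_rot"]).as_matrix().round(3).tolist(),o["grip_width"])
m=bot.camera_model("wrist");im=bot.camera("wrist");cv2.imwrite("pics/w5.png",im)
cv2.imwrite("pics/w5c.png",im[100:420,100:460])
E
```

```text
clock: 8.15
eef_pos: [0.5329, -0.2658, 0.2119]
tool_rot: [0.472, 0.882, -0.001, -0.001]
ft_force: [-0.0, -1.0, 0.1]
grip_width: 0.0649
[-4.620e-01  4.450e-01  2.260e-01  1.354e+00 -1.000e-03  5.210e-01] [ 0.5329 -0.2658  0.2119] [[-0.554, 0.832, -0.002], [0.832, 0.554, -0.0], [0.001, -0.002, -1.0]] 0.06493365200928551
```

View pics/w5c.png

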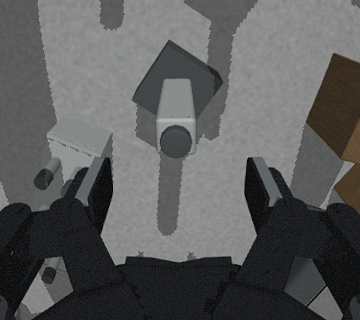

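The probe body is now square to the jaws, with the cap at crop (176,141) and the fingers at 108 and 250. Going down, closing and lifting.

```bash
python3 -m jog '[[[-0.0005,-0.0025,-0.025,0,0,0,60],[-0.0005,-0.0025,-0.05,0,0,0,60],[-0.0005,-0.0025,-0.075,0,0,0,60],[-0.0005,-0.0025,-0.1,0,0,0,60],[-0.0005,-0.0025,-0.1,0,0,0,90],[-0.0005,-0.0025,-0.1,0,0,0,120],[-0.0005,-0.0025,-0.1,0,0,0,160],[-0.0005,-0.0025,-0.1,0,0,0,255],[-0.0005,-0.0025,-0.1,0,0,0,255],[-0.0005,-0.0025,-0.1,0,0,0,255]]]'
python3 -m jog '[[[0,0,0,0,0,0,255],[0,0,0,0,0,0,255]]]'
python3 -m jog '[[[0,0,0.01,0,0,0,255],[0,0,0.03,0,0,0,255],[0,0,0.055,0,0,0,255],[0,0,0.08,0,0,0,255],[0,0,0.1,0,0,0,255],[0,0,0.12,0,0,0,255],[0,0,0.14,0,0,0,255],[0,0,0.15,0,0,0,255],[0,0,0.15,0,0,0,255],[0,0,0.15,0,0,0,255]]]'
python3 - <<'E'
from h import *
o=bot.get_obs();print(o["joint_pos"].round(3),o["eef_pos"].round(4),R.from_quat(o["tool_rot"]).as_matrix().round(3).tolist(),o["grip_width"])
for n in("scene","top","wrist"):cv2.imwrite(f"pics/{n}6.png",bot.camera(n))
E
```

```text
clock: 9.03
eef_pos: [0.5337, -0.2705, 0.1147]
tool_rot: [0.474, 0.881, -0.001, 0.002]
ft_force: [0.7, 0.6, 5.3]
grip_width: 0.0255
clock: 9.2
eef_pos: [0.5337, -0.2705, 0.1148]
tool_rot: [0.474, 0.881, -0.001, 0.002]
ft_force: [0.0, 0.8, 6.4]
grip_width: 0.0253
clock: 10.03
eef_pos: [0.532, -0.2699, 0.2621]
tool_rot: [0.474, 0.88, -0.001, -0.0]
ft_force: [0.2, 0.1, -2.9]
grip_width: 0.0254
[-0.469  0.432  0.336  1.475 -0.002  0.519] [ 0.532  -0.2699  0.2621] [[-0.55, 0.835, -0.001], [0.835, 0.55, -0.001], [-0.0, -0.002, -1.0]] 0.025354849086237537
```

```bash
python3 -m jog '[[[0,0.005,0.03,0,0,0,255],[0,0.02,0.05,0,0,2,255],[-0.006,0.055,0.05,0,0,6,255],[-0.01,0.09,0.05,0,0,10,255],[-0.014,0.125,0.05,0,0,15,255],[-0.018,0.16,0.05,0,0,20,255],[-0.023,0.195,0.05,0,0,25,255],[-0.027,0.23,0.05,0,0,30,255],[-0.031,0.265,0.05,0,0,35,255],[-0.035,0.3,0.05,0,0,40,255]]]'
python3 -m jog '[[[-0.004,0.035,0,0,0,0,255],[-0.008,0.07,0,0,0,0,255],[-0.012,0.105,0,0,0,0,255],[-0.016,0.14,0,0,0,0,255],[-0.02,0.17,0,0,0,0,255],[-0.024,0.195,0,-0.5,-1.6,0,255],[-0.026,0.215,0,-1.5,-5,0,255],[-0.028,0.225,0,-3,-9.5,0,255],[-0.028,0.225,-0.02,-4.4,-14.2,0,255],[-0.028,0.225,-0.04,-4.4,-14.2,0,255]]]'
python3 -m jog '[[[0,0,0,0,0,0,255],[0,0,0,0,0,0,255],[0,0,0,0,0,0,255],[0,0,0,0,0,0,255]]]'
cat > st.py <<'E'
from h import *
yaw=np.radians(-17.);c,s=np.cos(yaw),np.sin(yaw);n=np.array([-np.sin(.26)*c,-np.sin(.26)*s,np.cos(.26)])
pad=np.array([.5099,.2428,.0657]);L=.1068
fs=[]
o=bot.get_obs();M=R.from_quat(o["tool_rot"]).as_matrix();z=M[:,2];tip=o["eef_pos"]+L*z
e=tip-pad;h=e@n;ax=np.degrees(np.cross(z,-n))
print("clock",o["clock"],"eef",o["eef_pos"].round(4),"tip",tip.round(4),"height",round(h,4),"lateral",(e-h*n).round(4),"turn needed deg",ax.round(2),"ft",o["ft_force"].round(2),"ft.n",round(o["ft_force"]@n,2),"j",o["joint_pos"].round(2))
print("jaw",M[:,1].round(3),"w",o["grip_width"])
E
python3 st.py
```

```text
clock: 11.02
eef_pos: [0.4959, 0.0317, 0.3109]
tool_rot: [0.142, 0.99, -0.001, -0.001]
ft_force: [1.2, 0.7, -1.9]
grip_width: 0.0254
clock: 11.85
eef_pos: [0.4662, 0.2564, 0.2707]
tool_rot: [0.141, 0.981, -0.021, 0.128]
ft_force: [-0.7, -0.2, -3.5]
grip_width: 0.0252
clock: 12.18
eef_pos: [0.4704, 0.2553, 0.2736]
tool_rot: [0.144, 0.981, -0.02, 0.128]
ft_force: [-0.3, 0.5, -2.3]
grip_width: 0.0251
clock 12.1833 eef [0.4704 0.2553 0.2736] tip [0.4967 0.2471 0.1704] height 0.1047 lateral [ 0.0125 -0.0036  0.0035] turn needed deg [0.08 0.02 0.02] ft [-0.3   0.48 -2.26] ft.n -2.07 j [ 0.61  0.17 -0.03  1.21 -0.21  0.88]
jaw [ 0.288  0.958 -0.003] w 0.025120242119235345
```

```bash
python3 -m jog '[[[0,0,-0.02,0,0,0,255],[0.002,-0.001,-0.04,0,0,0,255],[0.005,-0.002,-0.06,0,0,0,255],[0.007,-0.0024,-0.075,0,0,0,255],[0.0072,-0.0024,-0.0808,0,0,0,255],[0.0072,-0.0024,-0.0808,0,0,0,255],[0.0072,-0.0024,-0.0808,0,0,0,255],[0.0072,-0.0024,-0.0808,0,0,0,255]]]'
python3 st.py
python3 - <<'E'
from h import *
I={}
for n in("scene","top","wrist"):
    I[n]=bot.camera(n);cv2.imwrite(f"pics/{n}7.png",I[n])
A=cv2.resize(I["scene"][85:175,250:370],(400,300),interpolation=2);B=cv2.resize(I["top"][190:250,175:255],(400,300),interpolation=2);C=cv2.resize(I["wrist"][120:330,140:420],(400,300),interpolation=2)
cv2.imwrite("pics/m3.png",np.vstack([np.hstack([A,B]),np.hstack([C,C*0])]))
for n in("scene","top"):
    m=bot.camera_model(n);print(n,proj(m,[.5099,.2428,.0657]))
    o=bot.get_obs();M=R.from_quat(o["tool_rot"]).as_matrix();z=M[:,2]
    print([proj(m,o["eef_pos"]+l*z).round(1) for l in(.1068,.0668,.02)])
E
```

```text
clock: 12.85
eef_pos: [0.4774, 0.2533, 0.1931]
tool_rot: [0.144, 0.981, -0.02, 0.129]
ft_force: [-0.0, -1.1, -1.4]
grip_width: 0.0255
clock 12.85 eef [0.4774 0.2533 0.1931] tip [0.5038 0.2451 0.0899] height 0.0251 lateral [ 0.      0.0004 -0.    ] turn needed deg [0.06 0.07 0.01] ft [-0.04 -1.14 -1.44] ft.n -1.47 j [ 0.6   0.22 -0.17  1.01 -0.2   0.87]
jaw [ 0.287  0.958 -0.002] w 0.025542173766747982
scene [307.62522959 151.70205619]
[array([306.5, 144.4]), array([304.8, 132.4]), array([302.7, 117.6])]
top [211.70386766 226.00322978]
[array([209.5, 227.5]), array([206. , 229.7]), array([201.6, 232.5])]
```

View pics/m3.png

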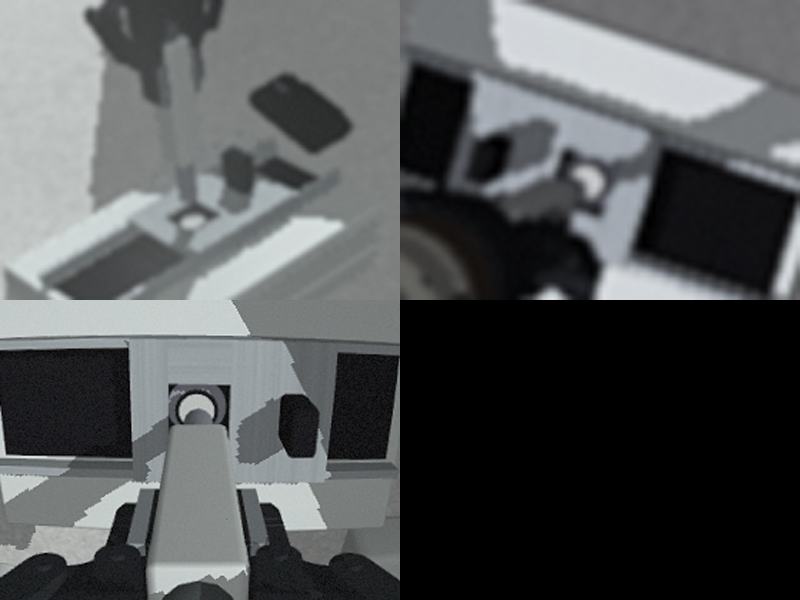

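The scene crop shows the tip at about (187,203), just above the pad at (192,220). In the wrist crop the tip at (198,412) lines up with the pad at (196,405). I'll check the probe's tilt numerically from body edges, and calibrate the cover's y against pad again.

Run:
```python
from h import *
g=cv2.cvtColor(cv2.imread("pics/scene7.png"),cv2.COLOR_BGR2GRAY).astype(int)
for r in range(98,150,3): print(r,g[r,294:318])
m=bot.camera_model("scene");o=bot.get_obs();M=R.from_quat(o["tool_rot"]).as_matrix()
P=lambda l,a,b:proj(m,o["eef_pos"]+l*M[:,2]+a*M[:,0]+b*M[:,1]).round(1)
for a in(-.013,.013):
  for b in(-.013,.013): print(a,b,P(.0668,a,b),P(.01,a,b))
print("axis",P(.1068,0,0),P(.0668,0,0),P(.01,0,0))
```

```text
98 [ 67  67  67  67  77 102 117 123 128 131 132 126 106  78  65  71 103 123
 127 125 125 125 125 127]
101 [ 68  69  68  66  81 114 129 129 127 127 127 126 119 101  86  83 107 126
 129 127 124 125 126 124]
104 [ 68  69  70  73  84 103 122 127 128 127 127 127 125 107  94  82  87 114
 125 126 125 127 128 128]
107 [ 69  70  75  88  98  97 116 129 129 127 127 128 124 111  95  86  90 112
 125 128 128 127 127 127]
110 [ 69  70  71  82  93  95 103 118 128 129 127 128 128 124 104  96 115 128
 131 131 130 128 129 127]
113 [ 72  69  71  77  92  99 102 117 128 128 128 127 126 126 122 124 128 129
 129 129 130 129 129 128]
116 [127 117 104  95  95 100 102 117 129 129 128 127 127 127 127 130 131 130
 131 129 129 129 128 127]
119 [132 131 123 119 120 120 121 124 127 130 129 128 127 127 127 127 128 129
 131 131 131 129 129 130]
122 [132 130 131 128 121 120 120 121 127 130 129 129 128 128 127 127 130 131
 130 130 127 129 128 129]
125 [130 131 130 126 121 119 119 121 125 128 129 130 128 127 127 128 131 131
 133 130 129 129 129 129]
128 [132 132 133 131 126 121 122 121 123 128 130 130 128 129 129 128 12
[... 263 characters left out ...]
131 131 129 120 108 104 106 104 105 121 142 150 148
 147 143 129 114  99  78]
140 [132 129 131 133 132 131 131 133 133 117 104 105 106 105 122 153 171 173
 172 171 173 173 159 121]
143 [179 180 178 172 158 150 155 164 166 146 116 105 105 104 113 149 171 174
 173 174 175 168 141 114]
146 [187 176 171 169 168 169 170 172 172 168 153 131 110  91  83  94 117 140
 156 169 168 145 119 110]
149 [168 168 168 170 170 160 139 119 102  85  85 103 117 127 133 132 115  90
  72  77  94 123 156 167]
-0.013 -0.013 [304.3 136. ] [301.7 117.9]
-0.013 0.013 [311.4 131.9] [309.  113.8]
0.013 -0.013 [298.3 132.9] [295.5 114.9]
0.013 0.013 [305.3 128.8] [302.7 110.9]
axis [306.5 144.4] [304.8 132.4] [302.2 114.4]
```

The body-edge slopes (0.14 and 0.17) match the prediction (0.144 and 0.155) in the scene view, so the probe is square in the grip. Lowering through the window.

```bash
python3 -m jog '[[[0.0012,-0.0008,-0.005,0,0,0,255],[0.0025,-0.0012,-0.01,0,0,0,255],[0.0037,-0.0016,-0.015,0,0,0,255],[0.0049,-0.0019,-0.0193,0,0,0,255],[0.0049,-0.0019,-0.0193,0,0,0,255],[0.0049,-0.0019,-0.0193,0,0,0,255],[0.0049,-0.0019,-0.0193,0,0,0,255]]]' >/dev/null
cat > f.py <<'E'
from st import *
F=[]
for i in range(6): bot.camera("top");F.append(bot.get_obs()["ft_force"]@n)
print("ft.n mean",np.mean(F).round(2),"sd",np.std(F).round(2))
E
python3 f.py
python3 -m jog '[[[0.0005,-0.00015,-0.0019,0,0,0,255],[0.0010,-0.0003,-0.0039,0,0,0,255],[0.0010,-0.0003,-0.0039,0,0,0,255],[0.0010,-0.0003,-0.0039,0,0,0,255]]]' >/dev/null
python3 f.py
python3 -m jog '[[[0.0005,-0.00015,-0.0019,0,0,0,255],[0.0010,-0.0003,-0.0039,0,0,0,255],[0.0010,-0.0003,-0.0039,0,0,0,255],[0.0010,-0.0003,-0.0039,0,0,0,255]]]' >/dev/null
python3 f.py
```

```text
clock 13.5833 eef [0.4812 0.2508 0.172 ] tip [0.5073 0.2425 0.0688] height 0.0036 lateral [-0.0018 -0.0006 -0.0004] turn needed deg [ 0.14 -0.08  0.04] ft [-0.68 -0.36 -1.56] ft.n -1.37 j [ 0.59  0.24 -0.2   0.96 -0.2   0.86]
jaw [ 0.287  0.958 -0.005] w 0.025352141847078055
ft.n mean -1.61 sd 0.54
clock 14.2167 eef [0.4824 0.2507 0.1684] tip [0.5086 0.2424 0.0652] height -0.0002 lateral [-0.0014 -0.0004 -0.0003] turn needed deg [ 0.12 -0.04  0.03] ft [-0.62 -0.68 -0.08] ft.n 0.03 j [ 0.59  0.25 -0.21  0.95 -0.2   0.86]
jaw [ 0.287  0.958 -0.004] w 0.025496301895539305
ft.n mean -0.35 sd 0.58
clock 14.85 eef [0.4834 0.2503 0.1645] tip [0.5095 0.2421 0.0612] height -0.0043 lateral [-0.0014 -0.0004 -0.0003] turn needed deg [ 0.12 -0.04  0.03] ft [-0.19  0.67  1.82] ft.n 1.85 j [ 0.59  0.25 -0.21  0.94 -0.2   0.86]
jaw [ 0.287  0.958 -0.004] w 0.02562178836794751
ft.n mean 1.34 sd 0.57
```

The force goes from -1.6 N free, to -0.35 N at contact, to +1.34 N. That's about 2.95 N on the pad at about 4.3 mm, which matches the spring. One last picture check.

```bash
python3 -m jog '[[[0.0002,0,-0.0005,0,0,0,255],[0.0002,0,-0.0005,0,0,0,255],[0.0002,0,-0.0005,0,0,0,255],[0.0002,0,-0.0005,0,0,0,255]]]'
python3 f.py
python3 - <<'E'
from h import *
I={n:bot.camera(n) for n in("scene","wrist")}
A=cv2.resize(I["scene"][100:175,260:360],(800,600),interpolation=2)[100:500,:400];A=cv2.resize(I["scene"][115:165,280:330],(400,400),interpolation=2);C=cv2.resize(I["wrist"][130:270,210:350],(400,400),interpolation=2)
cv2.imwrite("pics/m4.png",np.hstack([A,C]))
E
```

```text
clock: 15.48
eef_pos: [0.4835, 0.2503, 0.1639]
tool_rot: [0.143, 0.981, -0.021, 0.128]
ft_force: [0.4, 0.7, 2.1]
grip_width: 0.0256
clock 15.4833 eef [0.4835 0.2503 0.1639] tip [0.5096 0.242  0.0607] height -0.0048 lateral [-0.0015 -0.0004 -0.0003] turn needed deg [ 0.13 -0.06  0.04] ft [0.39 0.7  2.13] ft.n 2.02 j [ 0.59  0.25 -0.21  0.94 -0.2   0.86]
jaw [ 0.287  0.958 -0.004] w 0.025613544997163153
ft.n mean 0.92 sd 0.31
```

View pics/m4.png

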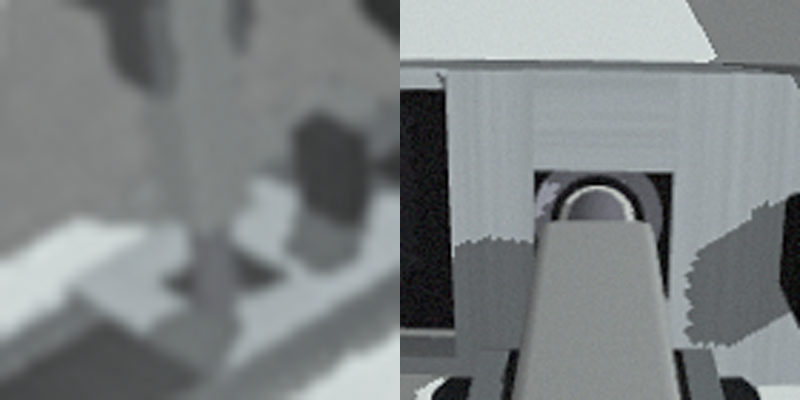

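The wrist view shows the tip at about (600,205), concentric with the pad rim at about (599,205). It has clear gaps to the window edges at 535 and 673. Handing in.

```bash
python3 -c "
from workcell import bot
print(bot.job_done())"
```

```text
the job is handed in; nothing more can be done
None
```

I slid the cover until its window was over the pad and let go. Then I lifted the probe out of its stand and pressed its tip on the pad through the window. I handed the job in at about 16 s of the 58 s, with the probe still held there; no verdict came back.

**Last checks:**
- **Window:** it measured about 2 mm past the pad's centre, towards +y (limit 5 mm). This was before the probe was picked up and wasn't measured again. The last picture still shows clear gaps to the window edges on the visible sides.
- **Tip position:** about 1.5 mm from the pad's centre by calculation (limit 5 mm). The last wrist picture shows the tip about concentric with the pad rim.
- **Angle:** the tool is within about 0.2° of the computed pad normal. Body edges in the scene picture, taken just before contact, showed the probe straight in the grip.
- **Press depth:** about 4.8 mm by position, which should be about 3.1 N.

**Where the checks disagreed:**
- **Force:** the averaged reading was noisy, at about 2.5 N just before hand-in against about 2.95 N one step earlier, at 4.3 mm. Both are inside the 1.9 to 4.8 N limits.
- **Grasping:** closing on the cover grip and on the probe each left the tool 3 to 4 mm off its target, with about 6 N of push. Neither seemed to affect the result.

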